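# Show which lid belongs to the packed pot

### The arm

A 6-joint arm with a two-finger parallel gripper is mounted at the origin on the work surface. World frame = base frame: x ahead of the robot, y to its left, z up, the work surface at z = 0. Lengths are in mm, angles in degrees, forces in N, time in s.
With the tool pointing down it reaches from about 275 to 750 mm from the base axis. Payload 10.2 kg.
Tool frame: the origin (TCP) lies between the finger pads, 19 mm behind the fingertips; this is the grasp point; z points along the fingers, y is the line along which they close (so a half turn about z gives the same grasp; the last joint's range is limited). The gripper opens to 88 mm and grips with 3 to 60 N. Pads are 18 mm wide; open, the fingers measure 123 mm over their backs; the gripper's body (75 mm by 187 mm) begins 45 mm behind the grasp point.
Start: joints at [64.263, 17.928, 85.812, -0, 76.261, -12.8], TCP at [117.553, 511.676, 257.42] pointing down, gripper open.
Joint ranges: [-168.41, 168.41], [-55.51, 124.54], [10.69, 146.95], [-70.63, 250.63], [1, 178], [-165.06, 165.06]. Speed limits (degrees/s): [136.94, 136.94, 172.46, 180, 180, 180].

### API

Orientations are given as a 3x3 rotation matrix whose columns are the frame's x, y, z axes.
In Python, from plant import r, eyes, job gives the robot as it stands.
- The arm moves only by the shell command python3 -m creep 'ROWS' [OPENING] [FORCE]. ROWS is JSON, a list that holds one entry, the list of rows, each a list of 6 numbers: the shift along the world's x, y, z in m, then the turn, a rotation vector about the world's x, y, z in degrees. A call has exactly 10 rows; each row is the pose to reach, as a shift and turn from the pose commanded when the call began; what a row does not reach only later rows make up. A row lasts 1/8 s, in which the tool goes at most 62.5 mm and 10.7 degrees, less where a joint would pass 70% of its speed; a pose out of reach is approached as far as the arm can. A call with a gripper value outside its range is refused whole. OPENING is the finger opening in m, from 0 to 0.0881, set as the call begins (- or left out, the last holds). The fingers move at their own pace and stop on an object; FORCE is the grip in N (left out, the last holds). Time passes only in rows, so rows that repeat a pose let the fingers close, or fill a call up. It gives the time, the measured TCP pose, the force, the opening and the grip force at its end, in the units of the state.
- r.observe(): the state, without advancing time (a new reading comes with each control period).
- eyes.grab_frame(name): name is "scene" or "top"; returns the picture (480x640x3 uint8, red, green, blue); there is no depth.
- eyes.camera_params(name): a dict with "K" (3x3 intrinsics, pixels), "origin" and "rotation" of the camera in the world. Camera axes: x right, y down, z forward; pixel columns grow to the right and rows downward; lengths in mm; the calibration is good to about 2 mm. A picture is of the moment at which its call begins. camera_params takes no time and is no camera call.
- job.hand_in(): hands the job in; it is judged then, once.
The state is a dict: "time_s": time; "qpos": joint angles; "joint_vel": joint speeds; "joint_torque": joint torques, N m; "ee_pos": TCP position; "tool_rot": TCP orientation; "force": force on the tool from outside, world axes, zero at the start; "ft_torque": the same for the moment, N m; "finger_gap": finger opening in mm; "gripper_force": force on a finger pad.
Only numpy, scipy, OpenCV 4.12 (cv2) and the standard library are available. Lean on these libraries where they do the work, as an engineer would, in place of code of your own. Each camera call takes 0.05 s, during which the arm holds its last target. There are 200 camera calls.

### The job

The two-handled pot is already packed in its carton but its lid is still out on the table: show your workmate which lid goes with it. With the fingertips two to five centimetres above, point down at the knob of the lid that fits that pot and stay there for two full seconds; then point down in the same way at the middle of the pot's open mouth for two full seconds, and finish still pointing at it. Touch and move nothing, and do not point at the other lids or at the one-handled pan.

Things in the scene. Friction and masses are not known exactly. Their poses are not given: they have to be found in the camera images.
- pot: Aluminium cooking pot, round, 90 mm high, 164 mm across its rim (outside), wall 3 mm, with two black loop handles, one at each end of its own x axis (about 222 mm over the handles). It stands upright and loose, with no lid, inside one of the two open cartons (left or right). Origin: centre of its underside, z up.
- pot_mouth (a point): Centre of the pot's open mouth, level with its rim, 90 mm above its underside.
- lid_small: Aluminium lid with black knob lying flat on the table, knob up: 138 mm across, 42 mm high with its knob. It fits the one-handled pan, not the pot. Origin: centre of its underside. The three lids lie in any order.
- lid_small_knob (a point): Top centre of the small lid's knob (36 mm wide).
- lid_medium: Aluminium lid of the same make lying flat on the table, knob up: 168 mm across, so that it covers the pot's 164 mm rim with 2 mm over all round; 44 mm high with its knob. This is the lid that fits the pot. Origin: centre of its underside.
- lid_medium_knob (a point): Top centre of the medium lid's knob (36 mm wide), 44 mm above the table.
- lid_large: Aluminium lid of the same make lying flat on the table, knob up: 198 mm across, 46 mm high with its knob. It is too big for the pot; it belongs to a pot that is not here. Origin: centre of its underside.
- lid_large_knob (a point): Top centre of the large lid's knob (36 mm wide).
- pan: Small aluminium milk pan, 134 mm across its rim, 70 mm high, with one long black handle along its own +x (reaching 186 mm from the pan's axis). It stands loose in the other carton. Origin: centre of its underside.
- pan_mouth (a point): Centre of the pan's open mouth, level with its rim.
- carton_pot: Open cardboard carton that holds the pot: 280 mm (its x) by 210 mm (its y), walls 120 mm high and 5 mm thick, floor 5 mm; its four 100 mm flaps hang down outside and stand out up to 35 mm from the long walls and 60 mm from the end walls. Fixed. Origin: centre of its underside, on the table. The rim of the pot lies 25 mm below the top of the carton's walls.
- carton_pan: The same kind of carton, holding the one-handled pan. Fixed. The two cartons stand one to the robot's left and one to its right, either way round.
- mug: White mug, 80 mm across, 90 mm high, upright on the table beyond the lids, to one side. Origin: centre of its underside.
- tape_roll: Roll of brown packing tape lying flat, 110 mm across, 48 mm high, on the table beyond the lids, to one side. Origin: centre of its underside.

How it is judged:
By the outcome, as a careful person would: the job done as asked, in the order asked, and still so for the second after the job is handed in, with the robot touching nothing.
It also fails if it takes over 45 s, if anything falls off the work surface, if the arm or the gripper's body presses on something with over 40 N, if the wrist force passes 120 N, or if a joint passes its speed limit or range.

## Working session

There is one attempt and no reset: what is moved stays moved. The work goes in short steps, Python scripts to look and compute and a shell command to move; the robot and the scene stay as the last step left them, time stands still between calls to the robot, and variables do not carry over. Pictures are saved under pics/ and viewed, at most 10 in all, crops included, and the job is handed in when it is done.

```bash
mkdir -p pics
python3 - <<'E'
from plant import r,eyes,job
import cv2
for n in("top","scene"):
    cv2.imwrite(f"pics/{n}0.png",eyes.grab_frame(n)[:,:,::-1])
    p=eyes.camera_params(n);print(n,p)
s=r.observe();print(s["time_s"],s["ee_pos"],s["tool_rot"],s["finger_gap"])
E
```

```text
top {'K': array([[536.76014674,   0.        , 311.94040367],
       [  0.        , 536.76014674, 247.54168384],
       [  0.        ,   0.        ,   1.        ]]), 'origin': array([ 4.76855500e+02, -5.29849666e-01,  1.32084619e+03]), 'rotation': array([[ 0.02001784, -0.99450596,  0.10274816],
       [-0.99977507, -0.02063155, -0.00491363],
       [ 0.00700649, -0.10262669, -0.99469527]])}
scene {'K': array([[464.81331248,   0.        , 315.89221432],
       [  0.        , 464.81331248, 238.06883021],
       [  0.        ,   0.        ,   1.        ]]), 'origin': array([1402.80288079, -597.7472239 ,  792.78200328]), 'rotation': array([[ 0.57726282,  0.48654471, -0.65577578],
       [ 0.81639876, -0.3280136 ,  0.47528954],
       [ 0.01614623, -0.80974151, -0.58656456]])}
0.1 [117.48437321 511.49572272 256.93940247] [[-9.74615100e-01  2.23886526e-01 -4.79229911e-04]
 [ 2.23886907e-01  9.74614615e-01 -1.00259527e-03]
 [ 2.42596903e-04 -1.08443780e-03 -9.99999383e-01]] 88.33282800183146
```

View pics/top0.png

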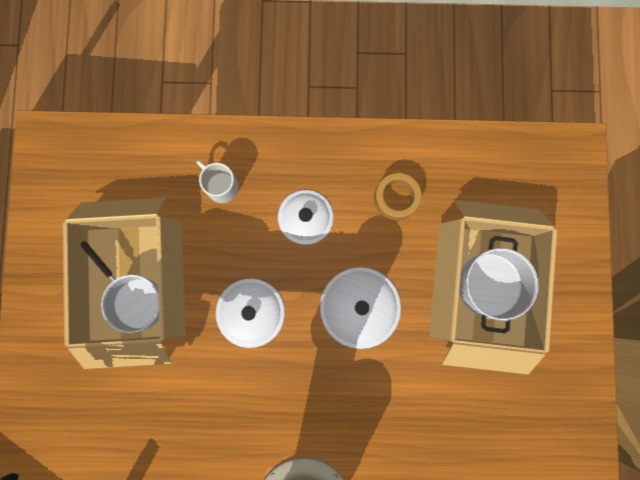

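View pics/scene0.png

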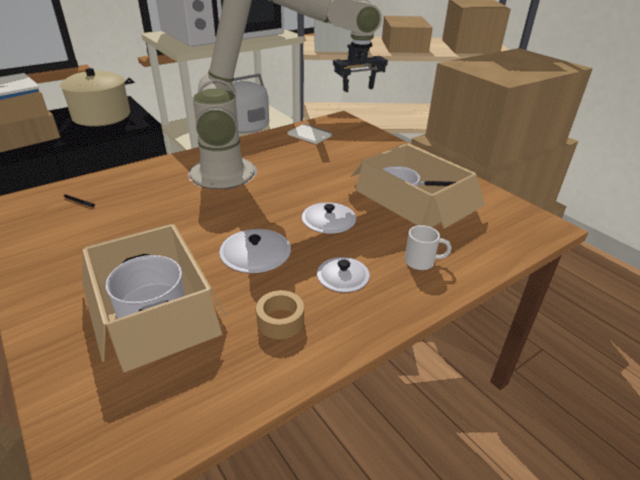

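The fitting lid is the left one in the top view, at (250,313): about 68 px across, against 56 and 80 px for the others. Its knob is at (249,313). The pot is in the right-hand carton, with its rim centred near (499,285). Next I measure both targets.

```bash
cat > h.py <<'E'
import numpy as np,cv2
from plant import eyes
def ray(n,uv,z):
    p=eyes.camera_params(n);d=p["rotation"]@np.linalg.inv(p["K"])@[uv[0],uv[1],1];o=p["origin"]
    return o+d*(z-o[2])/d[2]
def proj(n,X):
    p=eyes.camera_params(n);c=p["K"]@(p["rotation"].T@(np.asarray(X)-p["origin"]));return c[:2]/c[2]
E
python3 - <<'E'
from h import *
for n,b in(("top",(235,300,265,328)),("scene",(318,196,342,214))):
    im=cv2.imread(f"pics/{n}0.png");x0,y0,x1,y1=b
    m=(im[y0:y1,x0:x1].max(2)<70).astype(np.uint8)
    k,l,s,c=cv2.connectedComponentsWithStats(m);i=1+s[1:,4].argmax()
    u=c[i]+[x0,y0];print(n,u,s[i],ray(n,u,40))
im=cv2.imread("pics/top0.png");hsv=cv2.cvtColor(im,cv2.COLOR_BGR2HSV)
m=((hsv[...,1]<60)&(hsv[...,2]>90)).astype(np.uint8)
for b in((445,235,560,335),(205,270,295,355),(310,260,410,355),(270,180,340,250)):
    x0,y0,x1,y1=b;c=max(cv2.findContours(m[y0:y1,x0:x1],0,1)[0],key=cv2.contourArea)+[x0,y0]
    e=cv2.fitEllipse(cv2.convexHull(c));print(e,ray("top",e[0],95),cv2.boundingRect(c))
c=np.array([ray("top",(500,284),95)]*1)
big=cv2.resize(im[235:345,440:560],None,fx=5,fy=5,interpolation=cv2.INTER_CUBIC)
cv2.imwrite("pics/pot.png",big)
E
```

```text
top [248.0859375 312.5234375] [  7   6  13  14 128] [451.40128489 141.18897291  40.        ]
scene [328.92592593 207.94444444] [ 7  9  9  8 54] [456.06874769 135.01401848  40.        ]
((498.6947937011719, 284.38641357421875), (73.06458282470703, 79.87841796875), 91.89305877685547) [ 527.6989403  -435.00391769   95.        ] (459, 248, 80, 74)
((249.727783203125, 312.66485595703125), (68.36445617675781, 69.4922866821289), 35.564083099365234) [452.25024119 131.37696621  95.        ] (216, 279, 69, 69)
((360.09912109375, 307.6315002441406), (80.5858383178711, 81.20703887939453), 157.10101318359375) [ 468.57815323 -118.6876317    95.        ] (320, 267, 81, 82)
((305.18194580078125, 216.83482360839844), (54.62956237792969, 55.33572006225586), 79.427734375) [674.43328366  10.44675613  95.        ] (278, 190, 55, 55)
```

View pics/pot.png

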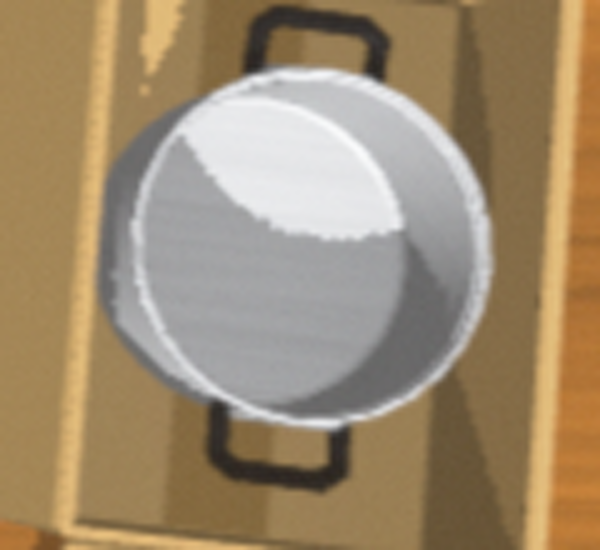

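The lid is at about (452,141). The crop shows the pot's outer rim spanning x 133–492 and y 67–427, so its centre is at pixel (502.1,283.9) and its diameter is 72 px, which matches 164 mm. I close the fingers and go above the medium knob.

```bash
python3 -c "
from h import *
print(ray('top',(502.1,283.9),95),ray('top',(248.3,312.5),44),ray('top',(249.7,312.7),5))"
python3 -m creep '[[[0.034,-0.037,0,0,0,0],[0.068,-0.074,0,0,0,0],[0.102,-0.111,0,0,0,0],[0.136,-0.148,0,0,0,0],[0.17,-0.185,0,0,0,0],[0.204,-0.222,0,0,0,0],[0.238,-0.26,0,0,0,0],[0.272,-0.298,0,0,0,0],[0.305,-0.336,0,0,0,0],[0.335,-0.371,0,0,0,0]]]' 0
```

```text
[ 528.96742462 -442.82226714   95.        ] [451.54571635 140.24347061  44.        ] [450.35758494 141.12618724   5.        ]
time_s: 1.35
ee_pos: [453.4, 139.1, 257.2]
tool_rot: [[-0.974, 0.224, -0.0], [0.224, 0.974, 0.0], [0.0, -0.0, -1.0]]
force: [1.1, 0.4, 0.0]
finger_gap: 0.4
gripper_force: 0.0
```

```bash
python3 -m creep '[[[-0.001,0,-0.03,0,0,0],[-0.001,0,-0.06,0,0,0],[-0.001,0,-0.09,0,0,0],[-0.001,0,-0.12,0,0,0],[-0.001,0,-0.14,0,0,0],[-0.001,0,-0.15,0,0,0],[-0.001,0,-0.157,0,0,0],[-0.001,0,-0.16,0,0,0],[-0.001,0,-0.16,0,0,0],[-0.001,0,-0.16,0,0,0]]]'
python3 - <<'E'
from h import *
im=eyes.grab_frame("scene")[:,:,::-1]
cv2.imwrite("pics/s1.png",cv2.resize(im[100:260,250:450],None,fx=4,fy=3.75))
E
```

```text
time_s: 2.6
ee_pos: [451.8, 140.7, 97.8]
tool_rot: [[-0.975, 0.224, 0.001], [0.224, 0.975, 0.0], [-0.001, 0.0, -1.0]]
force: [-0.2, -0.0, -0.5]
finger_gap: 0.8
gripper_force: 0.0
```

View pics/s1.png

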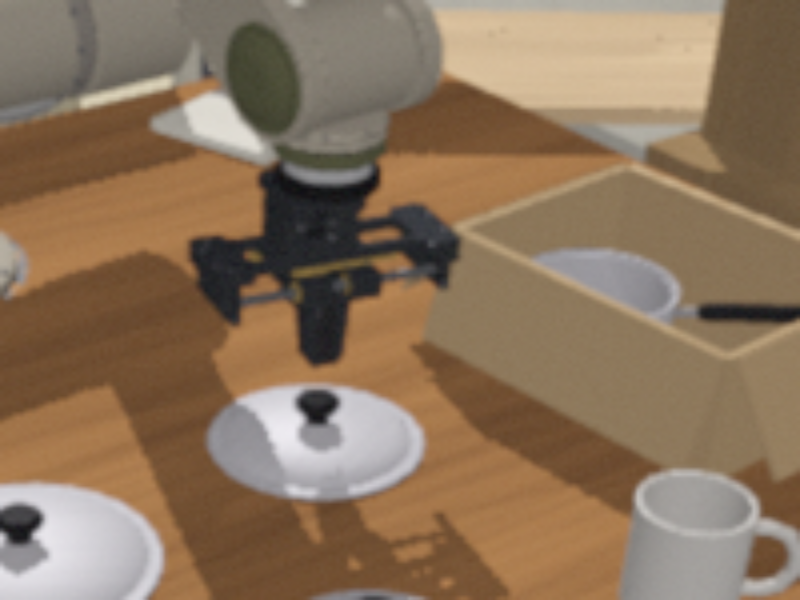

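The closed fingertips, at (322,362) in the crop, are directly above the knob at (318,400) with about 35 mm of gap. I hold here.

```bash
python3 -m creep '[[[0,0,0,0,0,0],[0,0,0,0,0,0],[0,0,0,0,0,0],[0,0,0,0,0,0],[0,0,0,0,0,0],[0,0,0,0,0,0],[0,0,0,0,0,0],[0,0,0,0,0,0],[0,0,0,0,0,0],[0,0,0,0,0,0]]]'
python3 -m creep '[[[0,0,0,0,0,0],[0,0,0,0,0,0],[0,0,0,0,0,0],[0,0,0,0,0,0],[0,0,0,0,0,0],[0,0,0,0,0,0],[0,0,0,0,0,0],[0,0,0,0,0,0],[0,0,0,0,0,0],[0,0,0,0,0,0]]]'
python3 -m creep '[[[0,0,0,0,0,0],[0,0,0,0,0,0],[0,0,0,0,0,0],[0,0,0,0,0,0],[0,0,0,0,0,0],[0,0,0,0,0,0],[0,0,0,0,0,0],[0,0,0,0,0,0],[0,0,0.06,0,0,0],[0,0,0.12,0,0,0]]]'
```

```text
time_s: 3.9
ee_pos: [451.6, 140.7, 97.4]
tool_rot: [[-0.975, 0.224, 0.0], [0.224, 0.975, -0.0], [-0.0, -0.0, -1.0]]
force: [0.2, 0.5, 0.1]
finger_gap: 0.4
gripper_force: 0.0
time_s: 5.15
ee_pos: [451.6, 140.7, 97.4]
tool_rot: [[-0.975, 0.224, -0.0], [0.224, 0.975, -0.0], [0.0, -0.0, -1.0]]
force: [0.3, -0.1, 0.4]
finger_gap: 0.6
gripper_force: 0.0
time_s: 6.4
ee_pos: [451.2, 140.6, 218.8]
tool_rot: [[-0.975, 0.224, -0.001], [0.224, 0.975, -0.0], [0.001, -0.0, -1.0]]
force: [0.3, 0.2, 0.1]
finger_gap: 0.6
gripper_force: 0.0
```

```bash
python3 -m creep '[[[-0.025,-0.035,0.03,0,0,0],[-0.055,-0.075,0.05,0,0,0],[-0.085,-0.115,0.06,0,0,0],[-0.1,-0.16,0.06,0,0,0],[-0.1,-0.21,0.06,0,0,0],[-0.1,-0.26,0.06,0,0,0],[-0.1,-0.31,0.06,0,0,0],[-0.08,-0.36,0.06,0,0,0],[-0.05,-0.4,0.06,0,0,0],[-0.02,-0.44,0.06,0,0,0]]]'
python3 -m creep '[[[0.02,-0.04,0,0,0,0],[0.05,-0.08,0,0,0,0],[0.075,-0.115,0,0,0,0],[0.09,-0.135,0,0,0,0],[0.0975,-0.1435,0,0,0,0],[0.0975,-0.1435,0,0,0,0],[0.0975,-0.1435,0,0,0,0],[0.0975,-0.1435,0,0,0,0],[0.0975,-0.1435,0,0,0,0],[0.0975,-0.1435,0,0,0,0]]]'
```

```text
time_s: 7.65
ee_pos: [432.2, -300.9, 277.3]
tool_rot: [[-0.974, 0.225, 0.0], [0.225, 0.974, -0.0], [-0.0, -0.0, -1.0]]
force: [-0.9, 0.1, 0.1]
finger_gap: 0.2
gripper_force: 0.0
time_s: 8.9
ee_pos: [529.0, -442.7, 277.6]
tool_rot: [[-0.975, 0.224, 0.0], [0.224, 0.975, -0.0], [-0.0, -0.0, -1.0]]
force: [-0.3, -0.7, 0.1]
finger_gap: 0.6
gripper_force: 0.0
```

```bash
python3 -m creep '[[[0,0,-0.03,0,0,0],[0,0,-0.06,0,0,0],[0,0,-0.085,0,0,0],[0,0,-0.105,0,0,0],[0,0,-0.12,0,0,0],[0,0,-0.127,0,0,0],[0,0,-0.129,0,0,0],[0,0,-0.129,0,0,0],[0,0,-0.129,0,0,0],[0,0,-0.129,0,0,0]]]'
python3 - <<'E'
from h import *
im=eyes.grab_frame("scene")[:,:,::-1].copy()
for a in np.arange(0,6.28,.5): 
    u=proj("scene",[529+82*np.cos(a),-443+82*np.sin(a),95]);cv2.circle(im,tuple(np.int32(u)),1,(0,0,255),-1)
cv2.imwrite("pics/s2.png",cv2.resize(im[190:350,70:270],None,fx=4,fy=3.75))
E
```

```text
time_s: 10.15
ee_pos: [529.1, -442.9, 148.8]
tool_rot: [[-0.975, 0.224, 0.0], [0.224, 0.975, -0.0], [-0.001, -0.0, -1.0]]
force: [0.2, -0.2, -0.2]
finger_gap: 0.4
gripper_force: 0.0
```

View pics/s2.png

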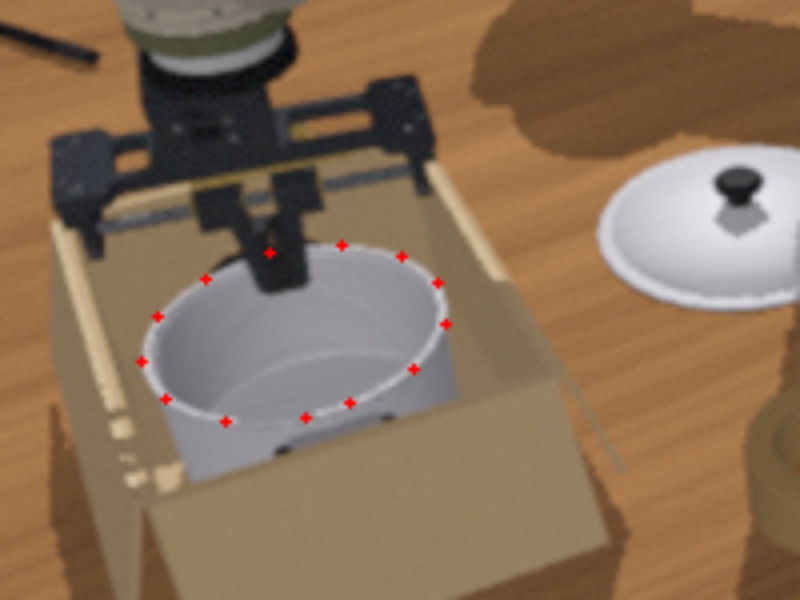

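The red circle at the computed pose lies on the rim, centred at about (295,333). The tips at (280,290) are above its middle and touch nothing, so I hold here and hand in.

```bash
python3 -m creep '[[[0,0,0,0,0,0],[0,0,0,0,0,0],[0,0,0,0,0,0],[0,0,0,0,0,0],[0,0,0,0,0,0],[0,0,0,0,0,0],[0,0,0,0,0,0],[0,0,0,0,0,0],[0,0,0,0,0,0],[0,0,0,0,0,0]]]'
python3 -m creep '[[[0,0,0,0,0,0],[0,0,0,0,0,0],[0,0,0,0,0,0],[0,0,0,0,0,0],[0,0,0,0,0,0],[0,0,0,0,0,0],[0,0,0,0,0,0],[0,0,0,0,0,0],[0,0,0,0,0,0],[0,0,0,0,0,0]]]'
python3 -m creep '[[[0,0,0,0,0,0],[0,0,0,0,0,0],[0,0,0,0,0,0],[0,0,0,0,0,0],[0,0,0,0,0,0],[0,0,0,0,0,0],[0,0,0,0,0,0],[0,0,0,0,0,0],[0,0,0,0,0,0],[0,0,0,0,0,0]]]'
python3 -c "
from plant import job
print(job.hand_in())"
```

```text
time_s: 11.45
ee_pos: [529.0, -442.8, 148.4]
tool_rot: [[-0.975, 0.224, -0.0], [0.224, 0.975, -0.0], [0.0, -0.0, -1.0]]
force: [0.4, 0.1, 0.8]
finger_gap: 0.5
gripper_force: 0.0
time_s: 12.7
ee_pos: [529.0, -442.8, 148.4]
tool_rot: [[-0.975, 0.224, 0.0], [0.224, 0.975, -0.0], [-0.0, -0.0, -1.0]]
force: [0.2, -0.7, -0.8]
finger_gap: 0.4
gripper_force: 0.0
time_s: 13.95
ee_pos: [529.1, -442.8, 148.4]
tool_rot: [[-0.975, 0.224, 0.0], [0.224, 0.975, -0.0], [-0.0, -0.0, -1.0]]
force: [0.1, 0.1, 0.3]
finger_gap: 0.2
gripper_force: 0.0
the job is handed in; nothing more can be done
None
```

The arm pointed at the medium lid's knob and then at the middle of the pot's mouth, each from about 34 mm above and for over three seconds. It finished still pointing at the pot with no sign of contact, and the job was handed in at about 14 s; no verdict came back.

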